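Replace the rejected piece of the rescue set

ROBOT

A 6-joint arm with a two-finger parallel gripper is mounted at the origin on the work surface. World frame = base frame: x ahead of the robot, y to its left, z up, the work surface at z = 0. Lengths are in mm, angles in rad, forces in N, time in s.
With the tool pointing down it reaches from about 400 to 925 mm from the base axis. Payload 12.5 kg.
Tool frame: the origin (TCP) lies midway between the tips of the shut fingers; the grasp point (between the pads) lies 19 mm behind it; z points along the fingers, y is the line along which they close (so a half turn about z gives the same grasp; the last joint's range is limited). The gripper opens to 95 mm and grips with 3 to 60 N. Pads are 20 mm wide; open, the fingers measure 119 mm over their backs; the gripper's body (75 mm by 180 mm) begins 59 mm behind the grasp point.
Start: joints at [-0.106, 0.491, 1.559, -0, 1.092, -0.106], TCP at [625.017, 0.021, 214.661] pointing down, gripper open.
Joint ranges: [-3.1, 3.1], [-0.84, 2.19], [0.05, 2.79], [-1.13, 4.28], [0.06, 2.93], [-2.69, 2.69]. Speed limits (rad/s): [2.22, 2.22, 2.79, 3.14, 3.14, 3.14].

INTERFACE

Orientations are given as [roll, pitch, yaw] about the fixed x, y, z axes, in that order (R = Rz(yaw) Ry(pitch) Rx(roll)).
In Python, from cell import env gives the robot as it stands.
- The arm moves only by the shell command python3 -m inch 'ROWS'. ROWS is JSON, a list of rows, each a list of 7 numbers: the turn, a rotation vector about the tool's x, y, z in rad, then the shift along the tool's x, y, z in cm, then the closure, from -1 (fully open) to 1 (shut). A call has 1 to 20 rows; each row shifts and turns the commanded pose from where the row before left it, along the tool's axes as they then stand; what a row does not reach is not made up. A row lasts 1/8 s, in which the tool goes at most 62.5 mm and 10.7 degrees, less where a joint would pass 70% of its speed; a pose out of reach is approached as far as the arm can. A call with a gripper value outside its range is refused whole. The fingers move at their own pace and stop on an object; the grip force is fixed at half the most. Time passes only in rows, so rows that do not move let the fingers close. It gives the time, the measured TCP pose, the force, the opening and the grip force at its end, in the units of the state.
- env.state(): the state, without advancing time (a new reading comes with each control period).
- env.read_camera(name): name is "scene" or "side" or "wrist"; returns a dict with "img" (420x560x3 uint8, red, green, blue), "depth" (420x560 float32, mm along the optical axis (not along the pixel's ray), 0 where there is no reading), "fx", "fy", "cx", "cy" (pixels), "position" and "orientation" of the camera in the world. Camera axes: x right, y down, z forward; pixel columns grow to the right and rows downward; lengths in mm; the calibration is good to about 2 mm. A picture is of the moment at which its call begins.
- env.job_done(): hands the job in; it is judged then, once.
Trained networks look in a picture, given as the dict that the camera call returned (one of the last four; its "shot" number tells which), for a name from the list of things; names that differ only in an ending like _2 or _b are one class to them, and where a whole thing is asked for, a point or a joint stands for the part that bears it (a point fixed in the world has none). Each returns a list of dicts, best first, with "score" (0 to 1); they miss things now and then, are a little off and sometimes report something else, mostly with a low value. They report only what shows in the picture. A call takes as long as a camera call.
- env.find_in(picture, target): "centre" ([x, y, z] in mm, in the coordinates of the camera as it stood for that picture, good to about 4 mm: the middle of the surface that is visible of it).
- env.trace(picture, target): "mask" (420x560 bool, what is visible of it).
The state is a dict: "t": time; "joints": joint angles; "qvel": joint speeds; "tau": joint torques, N m; "eef_pos": TCP position; "tcp_rot": TCP orientation; "ft_force": force on the tool from outside, world axes, zero at the start; "moment": the same for the moment, N m; "opening": opening from 0.0 (shut) to 1.0 (fully open); "grip_force": force on a finger pad.
Only numpy, scipy, OpenCV 4.12 (cv2) and the standard library are available. Lean on these libraries where they do the work, as an engineer would, in place of code of your own. Each camera call takes 0.05 s, during which the arm holds its last target. There are 200 camera calls.

TASK

One piece of the rescue set has been rejected and lies alone in the small tray: take the spare of that same shape out of the far half of the crate, reaching in under the half-open lid, and lay it flat and about centred in the free, cork-lined place of the three-place tray. Feel for the cork as you set the piece down: it must be neither dropped nor pressed hard. Then shut the crate's lid gently and fully, and leave all the other pieces where they lie.

Things in the scene. Friction and masses are not known exactly. Their poses are not given: they have to be found in the camera images.
- spare_link: Sound spare in the crate's far half: oval steel screw link: a closed oval loop of 13 mm bar, 90 mm long (own x), 49 mm wide (own y: bar edge at -24, flat nut at +25), 13 mm thick. Origin: underside centre.
- used_link: The like piece of the team's set, lying in the set tray or in the reject tray; same shape and sizes as spare_link.
- spare_eight: Sound spare in the crate's far half: figure-eight descender, aluminium: a big ring (50 mm outside, towards own +x) and a small ring (34 mm outside, towards own -x) joined by a flat-sided waist 30 mm wide in own y and 24 mm long; 90 mm long along own x, 13 mm thick. Origin: underside centre of the waist.
- used_eight: The like piece of the team's set, lying in the set tray or in the reject tray; same shape and sizes as spare_eight.
- spare_plate: Sound spare in the crate's far half: steel belay plate: flat block 76 mm long (own x), 46 mm wide (own y), 13 mm thick, with two cross slots and a small wire bail at its -x end. Origin: underside centre.
- used_plate: The like piece of the team's set, lying in the set tray or in the reject tray; same shape and sizes as spare_plate.
- crate: Fixed shallow pine crate, 260 (own x) by 410 (own y) by 55 mm high; walls, floor and partitions 6 mm. Two partitions, as high as the walls, make 3 bays side by side, each 248 (x) by 129 mm (y), centres at y = -135, 0, +135 mm. In the far (+x) half of each bay lies one spare, long axis roughly along x, in any order; in the near half a bystander. Origin: centre of underside.
- lid (a joint): Slatted pine lid: angle, rad, 0 shut, grows as it opens; hinged on the crate's far (+x) top edge. Starts half open, leaning over the far half; its stay stops it at 1.0 rad. The stiff hinge keeps it where left. 260 (hinge to free edge) by 410 by 10 mm. Four 30 mm slats run from hinge to edge at y = +-67 and +-187 mm, cross battens, open between; bow handle at the free edge.
- lid_hinge (a point): Point on the lid's hinge axis, at mid-width, at the crate's far top edge, level with the shut lid's underside.
- set_tray: Fixed grey tray, 140 mm (own x) by 360 mm (own y) by 30 mm high, floor, walls and partitions 5 mm: three places in a row along y, each 130 by 113 mm, centres at y = -118, 0, +118 mm. Two hold pieces of the set; the one at -y is free. Origin: centre of its underside.
- free_place (a point): Centre of the set tray's free place, at the level of the tray's bare floor. The place is lined with a firm cork pad whose top lies 2 to 18 mm above this point; how high is not measured and differs each time: find it by touch.
- reject_tray: Small grey tray, 120 mm (own x) by 120 mm (own y) by 30 mm high, walls 5 mm, holding the one rejected piece. Fixed. Origin: centre of its underside.
- carabiner_1: Bystander: blue pear-shaped locking carabiner, 92 by 57 by 12 mm, lying in the crate's near half. Origin: underside centre.
- carabiner_2: Bystander: the second blue carabiner, alike, in the near half.
- pulley: Bystander: pulley with green side plates lying flat in the near half, 85 by 60 by 28 mm. Origin: underside centre.

How it is judged (in metres and radians):
On the way, in this order (a step that is already met when the one before it is completed fails the run):
1. the spare of the rejected kind is lifted out of the crate (((horizontal distance between used_link and reject_tray below 0.06 m and height (world z) of spare_link above 0.08 m) or (horizontal distance between used_eight and reject_tray below 0.06 m and height (world z) of spare_eight above 0.08 m) or (horizontal distance between used_plate and reject_tray below 0.06 m and height (world z) of spare_plate above 0.08 m))), for 0.1 s.
2. that spare lies flat and released in the free place of the set tray (((horizontal distance between used_link and reject_tray below 0.06 m and horizontal distance between spare_link and free_place below 0.035 m and z of spare_link in the frame of set_tray below 0.028 m and angle between the z axis of spare_link and the z axis of set_tray, either way round below 0.12 rad and linear speed of spare_link below 0.02 m/s and contact force between the fingers and spare_link below 0.05 N) or (horizontal distance between used_eight and reject_tray below 0.06 m and horizontal distance between spare_eight and free_place below 0.035 m and z of spare_eight in the frame of set_tray below 0.028 m and angle between the z axis of spare_eight and the z axis of set_tray, either way round below 0.12 rad and linear speed of spare_eight below 0.02 m/s and contact force between the fingers and spare_eight below 0.05 N) or (horizontal distance between used_plate and reject_tray below 0.06 m and horizontal distance between spare_plate and free_place below 0.035 m and z of spare_plate in the frame of set_tray below 0.028 m and angle between the z axis of spare_plate and the z axis of set_tray, either way round below 0.12 rad and linear speed of spare_plate below 0.02 m/s and contact force between the fingers and spare_plate below 0.05 N))), for 0.2 s.
At the end, for the whole second after the job is handed in: The spare of the rejected kind lies flat (within 0.12 rad) and still on the pad of the set tray's free place, its origin within 35 mm of the place's centre and below the tray's rim; the lid is shut (under 0.03 rad); the pieces of the old set are where they were (within 20 mm) (((horizontal distance between used_link and reject_tray below 0.06 m and horizontal distance between spare_link and free_place below 0.035 m and z of spare_link in the frame of set_tray below 0.028 m and angle between the z axis of spare_link and the z axis of set_tray, either way round below 0.12 rad and linear speed of spare_link below 0.02 m/s and contact force between the fingers and spare_link below 0.05 N) or (horizontal distance between used_eight and reject_tray below 0.06 m and horizontal distance between spare_eight and free_place below 0.035 m and z of spare_eight in the frame of set_tray below 0.028 m and angle between the z axis of spare_eight and the z axis of set_tray, either way round below 0.12 rad and linear speed of spare_eight below 0.02 m/s and contact force between the fingers and spare_eight below 0.05 N) or (horizontal distance between used_plate and reject_tray below 0.06 m and horizontal distance between spare_plate and free_place below 0.035 m and z of spare_plate in the frame of set_tray below 0.028 m and angle between the z axis of spare_plate and the z axis of set_tray, either way round below 0.12 rad and linear speed of spare_plate below 0.02 m/s and contact force between the fingers and spare_plate below 0.05 N)) and value of joint lid below 0.03 rad and distance of each of used_link, used_eight, used_plate from where it was at the start of the episode below 0.02 m); the robot touches nothing.
It fails at once if a piece of the old set (in the set tray or the reject tray) or a bystander in the crate's near half is shifted by more than 20 mm (distance of any of used_link, used_eight, used_plate, carabiner_1, carabiner_2, pulley from where it was at the start of the episode above 0.02 m).
It fails at once if a spare of another kind than the rejected piece is shifted by more than 30 mm ((not (horizontal distance between used_link and reject_tray below 0.06 m) and distance of spare_link from where it was at the start of the episode above 0.03 m) or (not (horizontal distance between used_eight and reject_tray below 0.06 m) and distance of spare_eight from where it was at the start of the episode above 0.03 m) or (not (horizontal distance between used_plate and reject_tray below 0.06 m) and distance of spare_plate from where it was at the start of the episode above 0.03 m)).
It fails at once if a spare is dropped: moves faster than 0.35 m/s with no finger touching it (a fall of 6 mm) ((linear speed of spare_link above 0.35 m/s and contact force between the fingers and spare_link below 0.02 N) or (linear speed of spare_eight above 0.35 m/s and contact force between the fingers and spare_eight below 0.02 N) or (linear speed of spare_plate above 0.35 m/s and contact force between the fingers and spare_plate below 0.02 N)).
It fails at once if a spare is pressed on the set tray or its pad with more than 50 N (contact force between any of spare_link, spare_eight, spare_plate and set_tray above 50 N).
It fails at once if the lid is slammed: it turns faster than 2 rad/s (velocity of joint lid below -2 rad/s).
It also fails if it takes over 72 s, if anything falls off the work surface, if the arm or the gripper's body presses on something with over 40 N, if the wrist force passes 120 N, or if a joint passes its speed limit or range.

## Working session

There is one attempt and no reset: what is moved stays moved. The work goes in short steps, Python scripts to look and compute and a shell command to move; the robot and the scene stay as the last step left them, time stands still between calls to the robot, and variables do not carry over. Pictures are saved under pics/ and viewed, at most 10 in all, crops included, and the job is handed in when it is done.

```bash
mkdir -p pics; cat > h.py <<'E'
from cell import env
import numpy as np, cv2
from scipy.spatial.transform import Rotation as R
def cam(n): return env.read_camera(n)
def T(p):
    o=np.array(p["orientation"])
    return R.from_euler('xyz',o).as_matrix() if o.size==3 else (o if o.size==9 else R.from_quat(o).as_matrix())
def w(p,c): return T(p)@np.array(c)+np.array(p["position"])
def cloud(p):
    d=p["depth"]; v,u=np.indices(d.shape)
    P=np.stack([(u-p["cx"])/p["fx"]*d,(v-p["cy"])/p["fy"]*d,d],-1)
    return P@T(p).T+np.array(p["position"])
def save(p,n,box=None,s=1):
    im=p["img"][:,:,::-1]
    if box: im=im[box[1]:box[3],box[0]:box[2]]
    cv2.imwrite(n,cv2.resize(im,None,fx=s,fy=s))
E
python3 - <<'E'
from h import *
print(env.state())
for n in ["scene","side"]:
    p=cam(n); save(p,f"pics/{n}0.png"); print(n,p["position"],p["orientation"],p["fx"])
    for t in ["used_link","used_eight","used_plate","crate","lid","lid_hinge","set_tray","reject_tray","free_place","carabiner_1","pulley"]:
        try: print(t,[(round(r["score"],2),w(p,r["centre"]).round().tolist()) for r in env.find_in(p,t)[:4]])
        except Exception as e: print(t,e)
E
```

```text
{'t': 0.0, 'joints': array([-1.05587774e-01,  4.91556544e-01,  1.55943974e+00, -7.93977147e-06,
        1.09170562e+00, -1.05606037e-01]), 'qvel': array([ 0.00017045, -0.00024152,  0.00152101,  0.00190552,  0.00093767,
       -0.000295  ]), 'tau': array([-9.52334158e-04, -6.12640929e+01, -2.58175153e+01,  6.92750537e-02,
        4.83079045e-02, -1.38641695e-05]), 'eef_pos': array([6.24759011e+02, 5.39783349e-02, 2.14066969e+02]), 'tcp_rot': array([-3.14048885e+00, -1.09922564e-04,  1.57081819e+00]), 'ft_force': array([ 0.13317361, -0.94770205,  0.49065569]), 'moment': array([-0.0014601 ,  0.03345044, -0.00407893]), 'grip_force': 0.0, 'opening': 1.0040099890709702}
scene [1165.29735859  584.04713465  969.06011486] [-2.40687846 -0.0146819   2.32094704] 463.50528596405616
used_link [(0.78, [392.0, 416.0, 18.0])]
used_eight [(0.96, [694.0, 292.0, 19.0])]
used_plate [(0.7, [433.0, 317.0, 19.0])]
crate []
lid [(0.93, [577.0, -141.0, 158.0])]
lid_hinge [(0.93, [581.0, -141.0, 158.0])]
set_tray [(0.64, [433.0, 313.0, 15.0])]
reject_tray [(0.73, [683.0, 301.0, 4.0])]
free_place [(0.62, [434.0, 314.0, 15.0])]
carabiner_1 [(0.52, [423.0, -12.0, 18.0])]
pulley [(0.7, [448.0, -150.0, 35.0])]
side [  82.9188677  -520.78154932  805.52283663] [-2.35792853 -0.00895523 -0.64292709] 466.7556335574155
used_link []
used_eight [(0.62, [694.0, 283.0, 21.0])]
used_plate [(0.68, [431.0, 314.0, 22.0]), (0.63, [504.0, -191.0, 8.0])]
crate [(0.88, [505.0, -189.0, 7.0]), (0.66, [440.0, 281.0, 17.0]), (0.23, [440.0, -160.0, 34.0])]
lid [(0.74, [491.0, -190.0, 263.0])]
lid_hinge [(0.96, [493.0, -191.0, 262.0])]
set_tray [(0.68, [442.0, -161.0, 37.0]), (0.61, [442.0, 279.0, 20.0])]
reject_tray [(0.79, [689.0, 310.0, 17.0])]
free_place [(0.78, [443.0, 277.0, 20.0])]
carabiner_1 [(0.97, [434.0, -27.0, 16.0]), (0.56, [465.0, -305.0, 23.0])]
pulley [(0.82, [442.0, -162.0, 35.0])]
```

View pics/scene0.png

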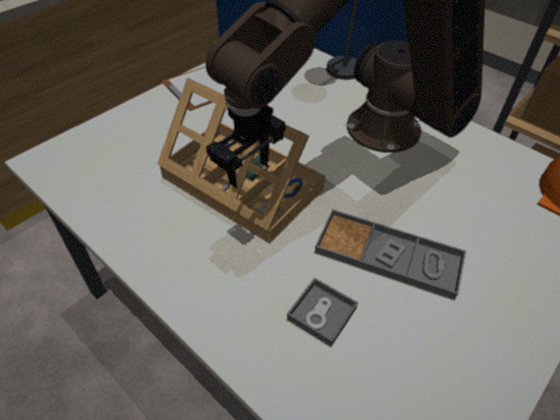

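View pics/side0.png

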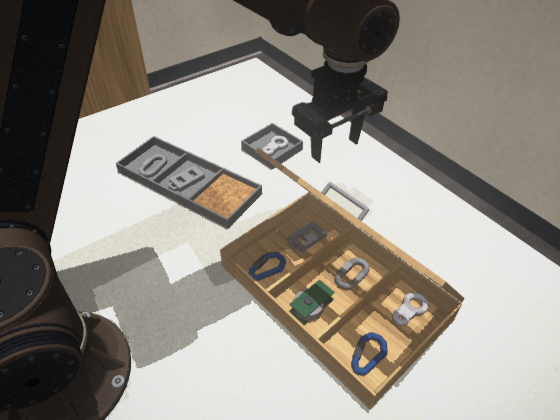

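The reject (scene 318,312) is the figure-eight. The side view shows its spare in the -y bay at (410,308), the free cork place at (228,195), and the lid edge-on. Next I'll measure poses.

```bash
python3 - <<'E'
from h import *
s=cam("side"); c=cam("scene")
def rect(P,name):
    r=cv2.minAreaRect(P[:,:2].astype(np.float32)); print(name,len(P),np.round(r[0],1),np.round(r[1],1),round(r[2],2), P[:,2].mean().round(1))
for n,p in (("side",s),("scene",c)):
    W=cloud(p); ok=p["depth"]>0
    for t in ["spare_eight","used_eight","lid","set_tray"]:
        for r in env.trace(p,t)[:2]:
            P=W[r["mask"]&ok]; 
            if len(P)<20: continue
            print(n,t,round(r["score"],2),P.min(0).round(),P.max(0).round(),np.median(P,0).round(1))
            if "eight" in t:
                Q=P[(P[:,2]<40)]; rect(Q,"  rect")
                cc=Q[:,:2]-Q[:,:2].mean(0); ww,V=np.linalg.eigh(cc.T@cc); a=cc@V[:,1]; b=cc@V[:,0]
                print("   ax",V[:,1].round(3),Q[:,:2].mean(0).round(1),"width +end",np.ptp(b[a>0]).round(),"-end",np.ptp(b[a<0]).round(),a.min().round(),a.max().round())
            if t=="lid":
                cen=np.median(P,0); U,S,Vt=np.linalg.svd(P-cen,full_matrices=False); n_=Vt[2]; print("   normal",n_.round(3),(S/len(P)**.5).round(1))
    x,y,z=W[...,0],W[...,1],W[...,2]
    m=ok&(z>50)&(z<58)&(x>300)&(x<750)&(y<100)&(y>-450); rect(W[m],"crate rim")
    m=ok&(z>24)&(z<34)&(x>330)&(x<530)&(y<520)&(y>90); rect(W[m],"tray rim")
    m=ok&(z>24)&(z<34)&(x>600)&(x<800)&(y<400)&(y>200); rect(W[m],"reject rim")
    hsv=cv2.cvtColor(p["img"],cv2.COLOR_RGB2HSV)
    m=ok&(hsv[...,1]>110)&(hsv[...,0]<20)&(x>330)&(x<530)&(y>100)&(y<300)&(z<35); rect(W[m],"cork")
E
```

```text
side spare_eight 0.82 [ 552. -303.    5.] [ 638. -248.   23.] [ 596.  -281.3   18.2]
  rect 660 [ 598.1 -283.2] [86.2 51.5] 20.54 17.3
   ax [-0.989 -0.146] [ 595.5 -280.4] width +end 34.0 -end 54.0 -43.0 43.0
side spare_eight 0.43 [346. 378.   4.] [425. 444.  23.] [383.8 410.6  17.5]
  rect 287 [385.  411.1] [83.7 48.2] 27.93 16.9
   ax [-0.882 -0.471] [384.9 410.1] width +end 48.0 -end 48.0 -42.0 41.0
side used_eight 0.56 [651. 267.   5.] [742. 324.  23.] [695.2 288.1  17.5]
  rect 247 [697.7 291.8] [95.5 43.7] 13.88 17.1
   ax [-0.949 -0.316] [695.3 290. ] width +end 35.0 -end 44.0 -52.0 45.0
side lid 0.97 [ 462. -357.   -3.] [736. 282. 279.] [ 496.2 -187.2  263.4]
   normal [0.791 0.063 0.609] [120.4  79.    9.8]
side set_tray 0.87 [307. 119.  -2.] [565. 505.  35.] [440.5 276.9  17. ]
side set_tray 0.22 [ 552. -303.    4.] [ 650. -254.   23.] [ 595.6 -281.8   18.2]
crate rim 2359 [ 511.3 -152. ] [263.8 412. ] 5.66 54.3
tray rim 1030 [433.9 312.2] [144.  363.1] 20.03 28.6
reject rim 337 [685.4 295.8] [122.4 124. ] 7.84 28.8
cork 1315 [475.9 204.5] [119.2 102.2] 19.66 17.5
scene us
[... 182 characters left out ...]
 44.0
scene used_eight 0.45 [ 195. -672.   -4.] [681.  63. 424.] [ 574.9 -144.3  150.7]
  rect 185 [ 413.9 -324.3] [400.2 651.7] 7.12 6.4
   ax [0.102 0.995] [ 404.6 -294. ] width +end 405.0 -end 299.0 -391.0 333.0
scene lid 0.75 [ 200. -673.   -4.] [714.  62. 336.] [ 576.8 -143.5  152.8]
   normal [0.784 0.046 0.619] [143.1  82.4  28.2]
scene set_tray 0.72 [309. 123.  -2.] [562. 503.  36.] [436.2 308.4  15.2]
scene set_tray 0.28 [ 547. -172.    7.] [678. -10. 218.] [ 563.9 -164.1   18.1]
crate rim 474 [ 510.4 -152.7] [264.6 414.1] 5.7 54.0
tray rim 976 [433.2 312.5] [146.  360.5] 19.74 28.9
reject rim 535 [685.2 295.5] [122.3 120.8] 8.87 29.6
cork 1355 [468.7 196.6] [121.9 110.2] 20.05 17.6
```

```bash
python3 - <<'E'
from h import *
from scipy.optimize import minimize
s=cam("side"); W=cloud(s); r=env.trace(s,"spare_eight")[0]["mask"]
# project mask pixels onto plane z=19 by rays (finer than depth)
v,u=np.nonzero(r); D=np.stack([(u-s["cx"])/s["fx"],(v-s["cy"])/s["fy"],np.ones(len(u))],-1)@T(s).T
o=np.array(s["position"]); P=o+D*((18-o[2])/D[:,2])[:,None]; P=P[:,:2]
c=P.mean(0); ww,V=np.linalg.eigh(np.cov((P-c).T)); ax=V[:,1]*np.sign(V[0,1]); n=np.array([-ax[1],ax[0]])
a=(P-c)@ax; b=(P-c)@n; print("c",c.round(1),"yaw",np.degrees(np.arctan2(ax[1],ax[0])).round(1),a.min(),a.max())
for k in np.arange(-48,48,4):
    q=b[(a>=k)&(a<k+4)]
    if len(q): print(int(k+2),q.min().round(),q.max().round(),len(q))
# lid angle: points on far part above z=70
Q=W[(s["depth"]>0)]; ex=np.array([np.cos(.099),np.sin(.099)]); ey=np.array([-ex[1],ex[0]])
c0=np.array([511,-152.3])
for n_ in ("side","scene"):
    p=s if n_=="side" else cam("scene"); Wp=cloud(p)[p["depth"]>0]; lx=(Wp[:,:2]-c0)@ex; ly=(Wp[:,:2]-c0)@ey; z=Wp[:,2]
    m=(abs(ly)<204)&(z>75)&(z<300)&(lx>-60)&(lx<130)
    an=np.arctan2(z[m]-55,130-lx[m]); rr=np.hypot(z[m]-55,130-lx[m]); h,e=np.histogram(an,np.arange(.7,1.2,.02)); print(n_,dict(zip(e.round(2),h)))
    k=(an>.85)&(an<1.05); print(np.percentile(rr[k],[90,99,100]).round())
u0,v0=np.median(u),np.median(v); u0,v0=int(u0),int(v0)
save(s,"pics/crop.png",(u0-50,v0-40,u0+50,v0+40),6)
E
```

```text
c [ 595.  -280.2] yaw 6.9 -45.621441143061176 45.20922381009305
-46 -4.0 8.0 6
-42 -10.0 11.0 20
-38 -14.0 13.0 26
-34 -14.0 16.0 30
-30 -16.0 17.0 33
-26 -14.0 16.0 30
-22 -14.0 16.0 30
-18 -14.0 16.0 29
-14 -14.0 15.0 29
-10 -15.0 15.0 28
-6 -15.0 15.0 28
-2 -15.0 15.0 27
2 -19.0 16.0 33
6 -19.0 19.0 33
10 -23.0 19.0 36
14 -24.0 21.0 25
18 -24.0 21.0 24
22 -23.0 22.0 23
26 -23.0 22.0 30
30 -21.0 20.0 36
34 -17.0 20.0 33
38 -14.0 16.0 27
42 -10.0 16.0 21
46 -1.0 9.0 4
side {np.float64(0.7): np.int64(0), np.float64(0.72): np.int64(0), np.float64(0.74): np.int64(0), np.float64(0.76): np.int64(0), np.float64(0.78): np.int64(0), np.float64(0.8): np.int64(0), np.float64(0.82): np.int64(0), np.float64(0.84): np.int64(0), np.float64(0.86): np.int64(0), np.float64(0.88): np.int64(0), np.float64(0.9): np.int64(586), np.float64(0.92): np.int64(820), np.float64(0.94): np.int64(313), np.float64(0.96): np.int64(43), np.float64(0.98): np.int64(38), np.float64(1.0): np.int64(105), np.float64(1.02): np.int64(147), np.float64(1.04): np.int64(11), np.float64(1.06): np.int64(4), np.float64(1.08): np.i
[... 236 characters left out ...]
p.int64(0), np.float64(0.76): np.int64(0), np.float64(0.78): np.int64(0), np.float64(0.8): np.int64(0), np.float64(0.82): np.int64(2), np.float64(0.84): np.int64(0), np.float64(0.86): np.int64(11), np.float64(0.88): np.int64(27), np.float64(0.9): np.int64(76), np.float64(0.92): np.int64(413), np.float64(0.94): np.int64(1320), np.float64(0.96): np.int64(842), np.float64(0.98): np.int64(564), np.float64(1.0): np.int64(296), np.float64(1.02): np.int64(199), np.float64(1.04): np.int64(115), np.float64(1.06): np.int64(114), np.float64(1.08): np.int64(85), np.float64(1.1): np.int64(90), np.float64(1.12): np.int64(60), np.float64(1.14): np.int64(77), np.float64(1.16): np.int64(72)}
[248. 261. 262.]
```

View pics/crop.png

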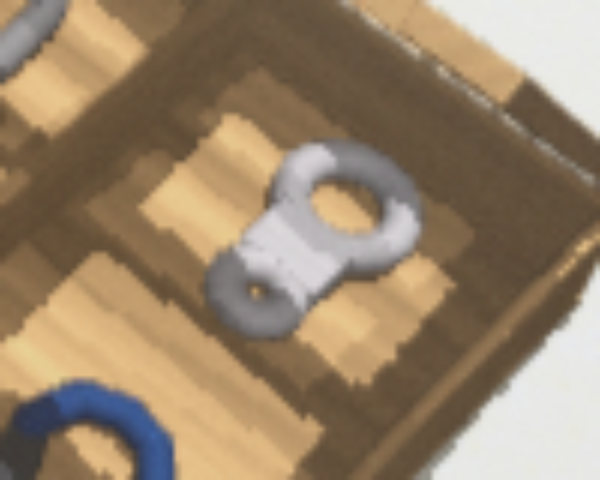

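```bash
python3 - <<'E'
from h import *
A=[]
for n in("scene","side"):
    p=cam(n); W=cloud(p); A.append(W[p["depth"]>0])
A=np.concatenate(A); x,y,z=A[:,0]-625,A[:,1],A[:,2]-214
for h in range(0,400,20):
    m=(z>=h)&(z<h+20)&(abs(y)<170)&(abs(x)<170)&(A[:,0]-625>-140)
    if m.sum()>8: print(h,m.sum(),"x",np.percentile(x[m],[2,98]).round(),"y",np.percentile(y[m],[2,98]).round())
E
```

```text
0 347 x [-132.   55.] y [-11.  49.]
20 399 x [-139.   57.] y [-12.  46.]
40 393 x [-139.   58.] y [-167.   12.]
60 227 x [-122.   58.] y [-167.   13.]
80 1050 x [-82.  82.] y [-35.  36.]
100 1273 x [-89.  90.] y [-34.  35.]
120 2161 x [-88.  89.] y [-31.  32.]
140 680 x [-50.  17.] y [-23.  26.]
160 692 x [-50.  16.] y [-34.  35.]
180 962 x [-44.  36.] y [-36.  37.]
200 496 x [-39.  41.] y [-40.  39.]
220 632 x [-40.  40.] y [-64.  64.]
240 908 x [-62.  46.] y [-67.  68.]
260 1719 x [-96.  52.] y [-68.  70.]
280 2737 x [-137.   49.] y [-67.  71.]
300 3448 x [-132.   37.] y [-64.  72.]
320 2056 x [-136.   10.] y [-58.  73.]
340 1290 x [-135.  -29.] y [-52.  72.]
360 907 x [-136.  -68.] y [-42.  72.]
380 289 x [-138.  -81.] y [ 1. 70.]
```

```bash
python3 -m inch '[[0,0,0,0,0,-4.5,1],[0,0,0,0,0,-4.5,1],[0,0,0,0,0,-4.5,1],[0,0,0,-3.75,-2.8,0,1],[0,0,0,-3.75,-2.8,0,1],[0,0,0,-3.75,-2.8,0,1],[0,0,0,-3.75,-2.8,0,1],[0,0,0,-3.75,-2.8,0,1],[0,0,0,-3.75,-2.8,0,1],[0,0,0,0,0,3.8,1],[0,0,0,0,0,3.8,1],[0,0,0,0,0,3.8,1],[0,0,0,0,0,0,1]]'; python3 - <<'E'
from h import *
print(env.state()["joints"].round(3))
s=cam("side");save(s,"pics/push.png")
E
```

```text
t: 3.58
eef_pos: [456.2, -224.5, 234.0]
tcp_rot: [-3.138, -0.002, 1.571]
ft_force: [-0.4, 0.2, 0.4]
opening: 0.002
grip_force: 0.0
[-0.587  0.306  1.812  0.     1.029 -0.587]
```

View pics/push.png

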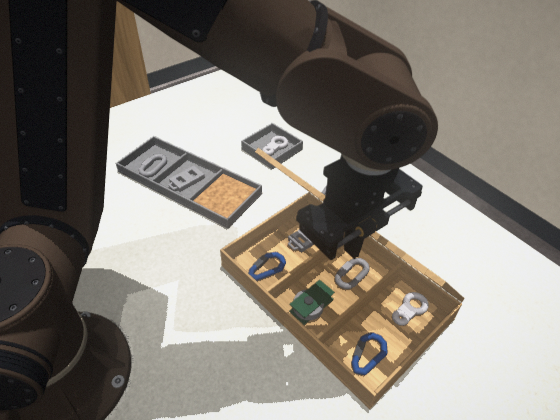

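The gripper sits under the lid, in front of its near face (fingertips at about 345,250). I'll push the lid towards its stay to gain wrist clearance.

```bash
for r in 1; do python3 -m inch '[[0,0,0,0,1,0,1],[0,0,0,0,1,0,1],[0,0,0,0,1,0,1],[0,0,0,0,0.5,0,1],[0,0,0,0,0.5,0,1]]'; done
```

```text
t: 4.25
eef_pos: [496.5, -225.1, 237.3]
tcp_rot: [-3.14, 0.001, 1.571]
ft_force: [-13.4, 0.1, 13.2]
opening: 0.005
grip_force: 7.3
```

```bash
python3 -m inch '[[0,0,0,0,0.4,0,1],[0,0,0,0,0.4,0,1]]'
```

```text
t: 4.5
eef_pos: [497.2, -225.0, 236.7]
tcp_rot: [-3.123, -0.001, 1.573]
ft_force: [-73.9, -7.8, 35.4]
opening: -0.001
grip_force: 39.5
```

```bash
python3 -m inch '[[0,0,0,0,0.3,0,1],[0,0,0,0,0.3,0,1]]'
```

```text
t: 4.75
eef_pos: [497.3, -224.9, 236.7]
tcp_rot: [-3.11, -0.002, 1.573]
ft_force: [-108.8, -9.2, 48.7]
opening: 0.002
grip_force: 57.7
```

The lid is already against its stay, and sending those pushes together drove the force too high, so I'm backing off.

```bash
python3 -m inch '[[0,0,0,0,-1.5,0,1],[0,0,0,0,-1.5,0,1],[0,0,0,0,-1,0,1]]'; python3 - <<'E'
from h import *
c0=np.array([511,-152.3]);ex=np.array([np.cos(.099),np.sin(.099)]); ey=np.array([-ex[1],ex[0]])
for n in("scene","side"):
    p=cam(n);W=cloud(p)[p["depth"]>0]; lx=(W[:,:2]-c0)@ex; ly=(W[:,:2]-c0)@ey; z=W[:,2]
    m=((abs(abs(ly)-187)<15))&(z>90)&(z<240)&(lx>-60)&(lx<130); print(n,m.sum(),np.percentile(np.arctan2(z[m]-55,130-lx[m]),[5,25,50,75,95]).round(3))
E
```

```text
t: 5.12
eef_pos: [470.9, -224.9, 236.0]
tcp_rot: [3.141, 0.0, 1.571]
ft_force: [0.6, 0.3, 0.2]
opening: 0.004
grip_force: 0.0
scene 1419 [1.019 1.049 1.067 1.106 1.204]
side 384 [0.998 0.999 1.001 1.005 1.037]
```

```bash
cat >> h.py <<'E'
def Rt(t,yaw=7,flip=-1):
    t,yw=np.radians(t),np.radians(yaw); z=np.array([np.sin(t)*np.cos(yw),np.sin(t)*np.sin(yw),-np.cos(t)])
    y=flip*np.array([-np.sin(yw),np.cos(yw),0]); return np.stack([np.cross(y,z),y,z],1)
def delta(P,Rg,Rc=None,Pc=None):
    s=env.state(); Rc=R.from_euler('xyz',s["tcp_rot"]).as_matrix() if Rc is None else Rc
    Pc=s["eef_pos"] if Pc is None else Pc
    rv=R.from_matrix(Rc.T@Rg).as_rotvec()
    print("turn",rv.round(3),np.degrees(np.linalg.norm(rv)).round(1),"shift cm (cur tool axes)",(Rc.T@(np.array(P)-Pc)/10).round(2),"(goal axes)",(Rg.T@(np.array(P)-Pc)/10).round(2))
E
python3 - <<'E'
from h import *
delta([430,-270,300],Rt(32))
delta([480,-294.5,184],Rt(32),Pc=np.array([430,-270,300]))
E
```

```text
turn [-0.403  0.456  1.408] 87.9 shift cm (cur tool axes) [-4.51 -4.07 -6.42] (goal axes) [-0.5   3.98 -7.88]
turn [-0.403  0.456  1.408] 87.9 shift cm (cur tool axes) [-2.45  5.   11.6 ] (goal axes) [-2.19  3.04 12.31]
```

```bash
python3 -m inch '[[0,0,0,-2.25,-2,-3.2,-0.3],[0,0,0,-2.25,-2,-3.2,-0.3],[-0.0403,0.0456,0.1408,0,0,0,-0.3],[-0.0403,0.0456,0.1408,0,0,0,-0.3],[-0.0403,0.0456,0.1408,0,0,0,-0.3],[-0.0403,0.0456,0.1408,0,0,0,-0.3],[-0.0403,0.0456,0.1408,0,0,0,-0.3],[-0.0403,0.0456,0.1408,0,0,0,-0.3],[-0.0403,0.0456,0.1408,0,0,0,-0.3],[-0.0403,0.0456,0.1408,0,0,0,-0.3],[-0.0403,0.0456,0.1408,0,0,0,-0.3],[-0.0403,0.0456,0.1408,0,0,0,-0.3],[0,0,0,0,0,0,-0.3]]'; python3 - <<'E'
from h import *
print(env.state()["joints"].round(2)); delta([480,-294.5,184],Rt(32))
E
```

```text
t: 6.85
eef_pos: [431.0, -269.9, 299.6]
tcp_rot: [-3.141, -0.558, 0.123]
ft_force: [0.3, -0.7, 1.0]
opening: 0.648
grip_force: 0.0
[-0.95  0.12  1.99  0.66  0.86  0.1 ]
turn [-0.001  0.001  0.001] 0.1 shift cm (cur tool axes) [-2.25  3.05 12.22] (goal axes) [-2.26  3.04 12.22]
```

```bash
python3 -m inch '[[0,0,0,-1.1,1.5,0,-0.3],[0,0,0,-1.15,1.55,0,-0.3],[0,0,0,0,0,4,-0.3],[0,0,0,0,0,4.2,-0.3],[0,0,0,0,0,4,-0.3],[0,0,0,0,0,0,-0.3]]'; python3 - <<'E'
from h import *
p=cam("wrist"); save(p,"pics/w1.png"); print(p["position"],env.state()["eef_pos"])
W=cloud(p); ms=env.trace(p,"spare_eight")
for r in ms[:2]:
    m=r["mask"]&(p["depth"]>0); Q=W[m]; print(round(r["score"],2),m.sum(),np.median(Q,0).round(1))
    Q=Q[Q[:,2]>13][:,:2]; c=Q.mean(0); ww,V=np.linalg.eigh(np.cov((Q-c).T)); ax=V[:,1]*np.sign(V[0,1]); n=np.array([-ax[1],ax[0]]); a=(Q-c)@ax;b=(Q-c)@n
    print(c.round(1),np.degrees(np.arctan2(ax[1],ax[0])).round(1))
    for k in np.arange(-52,56,4):
        q=b[(a>=k)&(a<k+4)]
        if len(q): print(int(k+2),q.min().round(1),q.max().round(1),len(q))
E
```

```text
t: 7.6
eef_pos: [480.7, -293.8, 182.2]
tcp_rot: [-3.138, -0.556, 0.126]
ft_force: [-0.1, -0.2, 1.1]
opening: 0.649
grip_force: 0.0
[ 459.80858726 -296.24603302  367.90043975] [ 480.40472257 -294.35054169  183.7527013 ]
0.58 2376 [ 594.4 -281.2   16.9]
[ 594.6 -280.5] 4.8
-42 -7.7 8.2 46
-38 -12.5 12.3 100
-34 -15.3 15.6 116
-30 -16.2 15.7 99
-26 -16.2 15.9 99
-22 -15.0 15.1 116
-18 -13.9 14.3 113
-14 -14.7 13.5 109
-10 -14.5 13.7 105
-6 -14.5 13.9 111
-2 -14.3 14.2 108
2 -16.2 16.5 113
6 -19.2 19.7 126
10 -21.2 22.0 124
14 -22.1 23.2 83
18 -23.0 23.4 82
22 -22.9 23.6 82
26 -22.8 22.9 91
30 -21.6 21.9 97
34 -19.4 20.1 137
38 -18.3 17.1 110
42 -11.9 12.1 52
46 -3.4 6.0 5
```

View pics/w1.png

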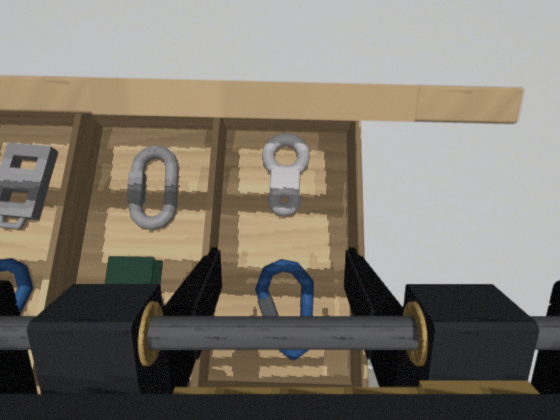

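The view shows the spare at (285,175), its waist at (285,180), aligned with the fingers and clear of the partitions.

```bash
python3 - <<'E'
from h import *
delta([585,-281.3,14],Rt(32,5.5))
E
```

```text
turn [-0.015  0.001  0.025] 1.7 shift cm (cur tool axes) [-0.08 -0.03 20.08] (goal axes) [-0.09 -0.34 20.08]
```

```bash
python3 -m inch '[[-0.015,0,0.025,0,0,0,-0.3],[0,0,0,-0.1,-0.35,3,-0.3],[0,0,0,0,0,4,-0.3],[0,0,0,0,0,4,-0.3],[0,0,0,0,0,3,-0.3],[0,0,0,0,0,1.5,-0.3],[0,0,0,0,0,0,-0.3]]'; python3 - <<'E'
from h import *
p=cam("side"); save(p,"pics/s2.png"); delta([585,-281.3,14],Rt(32,5.5))
E
```

```text
t: 8.57
eef_pos: [560.5, -283.7, 52.6]
tcp_rot: [-3.141, -0.558, 0.092]
ft_force: [-0.3, -0.6, -0.7]
opening: 0.647
grip_force: 0.0
turn [ 0.002 -0.    -0.003] 0.2 shift cm (cur tool axes) [ 0.02 -0.03  4.63] (goal axes) [ 0.02 -0.02  4.63]
```

View pics/s2.png

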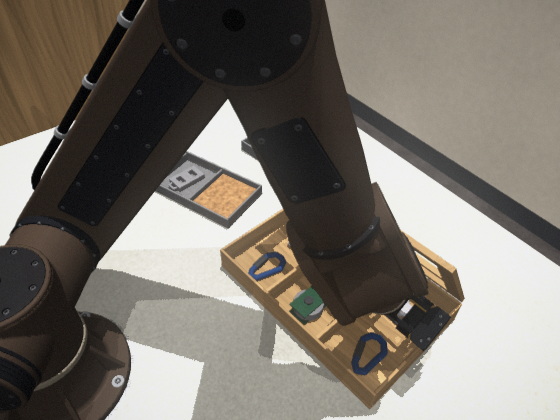

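The arm passes in front of the lid and the gripper is at (425,325) over the bay, with no contact. Next I go in carefully.

```bash
python3 -m inch '[[0,0,0,0,0,1.5,-0.3],[0,0,0,0,0,1,-0.3],[0,0,0,0,0,0.7,-0.3],[0,0,0,0,0,0.5,-0.3],[0,0,0,0,0,0.4,-0.3],[0,0,0,0,0,0.4,-0.3],[0,0,0,0,0,0,-0.3]]'
```

```text
t: 9.5
eef_pos: [584.2, -281.2, 13.8]
tcp_rot: [-3.14, -0.558, 0.093]
ft_force: [0.5, -0.3, 0.1]
opening: 0.651
grip_force: 0.0
```

```bash
python3 -m inch '[[0,0,0,0,0,0.15,-0.3],[0,0,0,0,0,0,1],[0,0,0,0,0,0,1],[0,0,0,0,0,0,1],[0,0,0,0,0,0,1],[0,0,0,0,0,0,1]]'
```

```text
t: 10.25
eef_pos: [584.9, -281.3, 12.9]
tcp_rot: [-3.141, -0.558, 0.093]
ft_force: [-0.8, -0.1, 2.0]
opening: 0.313
grip_force: 29.8
```

Gripped: the opening is 29.7 mm, matching the 30 mm waist. Lifting back out along the tool axis.

```bash
python3 -m inch '[[0,0,0,0,0,-0.5,1],[0,0,0,0,0,-1,1],[0,0,0,0,0,-1.5,1],[0,0,0,0,0,-2,1],[0,0,0,0,0,0,1]]'; python3 - <<'E'
from h import *
p=cam("wrist"); save(p,"pics/w2.png")
delta([431,-290,300],Rt(32,5.5))
E
```

```text
t: 10.88
eef_pos: [558.3, -284.1, 56.5]
tcp_rot: [3.141, -0.559, 0.093]
ft_force: [0.6, -0.4, -2.3]
opening: 0.315
grip_force: 29.8
turn [ 0.002 -0.    -0.003] 0.2 shift cm (cur tool axes) [  2.13  -0.58 -27.47] (goal axes) [  2.12  -0.62 -27.47]
```

View pics/w2.png

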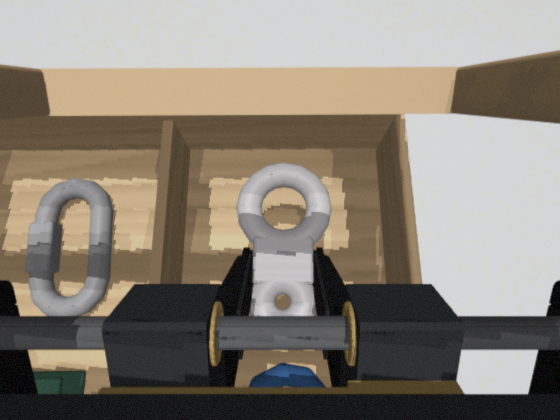

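The piece is held squarely by the waist (285,265). Continuing out.

```bash
python3 -m inch '[[0,0,0,0,0,-3,1],[0,0,0,0,0,-4,1],[0,0,0,0,0,-4,1],[0,0,0,0,0,-4,1],[0,0,0,0,0,-4,1],[0,0,0,0,0,-4,1],[0,0,0,0,0,-2,1],[0,0,0,1.5,0,-2.3,1],[0,0,0,1.5,0,-2.3,1],[0,0,0,1.5,0,-2.3,1],[0,0,0,1.5,0,-2.3,1],[0,0,0,0,0,0,1]]'; python3 - <<'E'
from h import *
print(env.state()["joints"].round(2))
P=env.state()["eef_pos"]
delta([505,-60,375],Rt(32,5.5))
delta([474,190,330],Rt(32,55.5),Rc=Rt(32,55.5),Pc=np.array([505,-60,375]))
E
```

```text
t: 12.42
eef_pos: [429.5, -296.2, 378.1]
tcp_rot: [3.14, -0.56, 0.095]
ft_force: [0.7, -1.4, -2.1]
opening: 0.313
grip_force: 29.8
[-0.98  0.07  1.83  0.57  1.03  0.25]
turn [ 0.002 -0.001 -0.001] 0.1 shift cm (cur tool axes) [  8.1  -22.81   5.41] (goal axes) [  8.13 -22.79   5.44]
turn [0. 0. 0.] 0.0 shift cm (cur tool axes) [ 13.6  -16.71  13.8 ] (goal axes) [ 13.6  -16.71  13.8 ]
```

```bash
python3 -m inch '[[0,0,0,1.35,-3.8,0.9,1],[0,0,0,1.35,-3.8,0.9,1],[0,0,0,1.35,-3.8,0.9,1],[0,0,0,1.35,-3.8,0.9,1],[0,0,0,1.35,-3.8,0.9,1],[0,0,0,1.35,-3.8,0.9,1],[0.0925,0,-0.148,0,0,0,1],[0.0925,0,-0.148,0,0,0,1],[0.0925,0,-0.148,0,0,0,1],[0.0925,0,-0.148,0,0,0,1],[0.0925,0,-0.148,0,0,0,1],[0,0,0,2.27,-2.78,2.3,1],[0,0,0,2.27,-2.78,2.3,1],[0,0,0,2.27,-2.78,2.3,1],[0,0,0,2.27,-2.78,2.3,1],[0,0,0,2.27,-2.78,2.3,1],[0,0,0,2.27,-2.78,2.3,1],[0,0,0,0,0,0,1]]'; python3 - <<'E'
from h import *
s=env.state();print(s["joints"].round(2),s["ft_force"])
c=cam("scene"); d=cam("wrist"); W=cloud(d); r=env.trace(d,"spare_eight")
if r:
    m=r[0]["mask"]&(d["depth"]>0); Q=W[m]; print(r[0]["score"],np.median(Q,0)-s["eef_pos"])
    cen=np.median(Q,0); Q=Q[np.linalg.norm(Q-cen,axis=1)<60]; print(np.linalg.svd(Q-Q.mean(0),full_matrices=False)[2][2].round(3))
delta([473,200.5,60],Rt(32,55.5))
E
```

```text
t: 14.68
eef_pos: [473.6, 192.4, 327.6]
tcp_rot: [-3.137, -0.557, 0.966]
ft_force: [0.8, -0.7, -1.2]
opening: 0.312
grip_force: 29.8
[0.02 0.08 1.96 0.61 0.86 0.28] [ 0.79216403 -0.69834647 -1.17781498]
0.94 [6.4304009  9.47543062 4.7768666 ]
[0.004 0.013 1.   ]
turn [ 0.001  0.001 -0.005] 0.3 shift cm (cur tool axes) [-13.59  -0.74  23.21] (goal axes) [-13.6   -0.79  23.21]
```

```bash
python3 -m inch '[[0,0,0,-2.27,-0.13,3.87,1],[0,0,0,-2.27,-0.13,3.87,1],[0,0,0,-2.27,-0.13,3.87,1],[0,0,0,-2.27,-0.13,3.87,1],[0,0,0,-2.27,-0.13,3.87,1],[0,0,0,-2.27,-0.13,3.87,1],[0,0,0,-0.64,0,1.02,1],[0,0,0,-0.6,0,0.95,1],[0,0,0,0,0,0,1],[0,0,0,0,0,0,1]]'
```

```text
t: 16.08
eef_pos: [473.7, 200.8, 45.8]
tcp_rot: [-3.139, -0.561, 0.962]
ft_force: [-0.3, -0.3, -1.2]
opening: 0.311
grip_force: 29.8
```

```bash
python3 -m inch '[[0,0,0,-0.16,0,0.255,1],[0,0,0,-0.16,0,0.255,1],[0,0,0,-0.16,0,0.255,1],[0,0,0,-0.16,0,0.255,1],[0,0,0,0,0,0,1]]'
```

```text
t: 16.7
eef_pos: [473.2, 201.5, 33.2]
tcp_rot: [-3.138, -0.561, 0.963]
ft_force: [0.1, -0.1, -2.2]
opening: 0.311
grip_force: 29.8
```

Now 1 mm touch steps.

```bash
python3 -m inch '[[0,0,0,-0.053,0,0.085,1],[0,0,0,-0.053,0,0.085,1],[0,0,0,-0.053,0,0.085,1],[0,0,0,0,0,0,1]]'
```

```text
t: 17.2
eef_pos: [473.2, 201.5, 30.4]
tcp_rot: [-3.138, -0.561, 0.963]
ft_force: [-0.3, 0.1, -1.6]
opening: 0.313
grip_force: 29.8
```

```bash
python3 -m inch '[[0,0,0,-0.053,0,0.085,1],[0,0,0,-0.053,0,0.085,1],[0,0,0,0,0,0,1]]'
```

```text
t: 17.58
eef_pos: [473.2, 201.5, 28.4]
tcp_rot: [-3.138, -0.561, 0.963]
ft_force: [-0.8, 0.2, -1.8]
opening: 0.317
grip_force: 29.8
```

```bash
python3 -m inch '[[0,0,0,-0.053,0,0.085,1],[0,0,0,-0.053,0,0.085,1],[0,0,0,0,0,0,1]]'
```

```text
t: 17.95
eef_pos: [473.2, 201.5, 26.4]
tcp_rot: [-3.138, -0.561, 0.963]
ft_force: [-0.3, 0.1, -0.8]
opening: 0.317
grip_force: 29.8
```

```bash
python3 -m inch '[[0,0,0,-0.053,0,0.085,1],[0,0,0,0,0,0,1]]'
```

```text
t: 18.2
eef_pos: [473.2, 201.5, 25.4]
tcp_rot: [-3.139, -0.561, 0.963]
ft_force: [0.2, -1.3, -1.8]
opening: 0.314
grip_force: 29.8
```

```bash
python3 -m inch '[[0,0,0,-0.053,0,0.085,1],[0,0,0,0,0,0,1]]'
```

```text
t: 18.45
eef_pos: [473.2, 201.6, 24.4]
tcp_rot: [-3.139, -0.561, 0.963]
ft_force: [-1.1, 0.2, -1.2]
opening: 0.315
grip_force: 29.8
```

```bash
python3 -m inch '[[0,0,0,-0.053,0,0.085,1],[0,0,0,0,0,0,1]]'
```

```text
t: 18.7
eef_pos: [473.3, 201.6, 23.5]
tcp_rot: [-3.139, -0.561, 0.963]
ft_force: [-0.1, 0.3, 0.1]
opening: 0.317
grip_force: 29.8
```

```bash
python3 -m inch '[[0,0,0,-0.053,0,0.085,1],[0,0,0,0,0,0,1]]'
```

```text
t: 18.95
eef_pos: [473.4, 201.6, 23.3]
tcp_rot: [-3.139, -0.563, 0.963]
ft_force: [-3.6, -4.7, 14.1]
opening: 0.312
grip_force: 30.0
```

The cork is touched at TCP z≈23.4. I relieve slightly and release.

```bash
python3 -m inch '[[0,0,0,0.02,0,-0.035,1],[0,0,0,0,0,0,-0.2],[0,0,0,0,0,0,-0.2],[0,0,0,0,0,0,-0.2],[0,0,0,0,0,0,-0.2]]'
```

```text
t: 19.58
eef_pos: [473.2, 201.6, 22.8]
tcp_rot: [-3.138, -0.561, 0.963]
ft_force: [-0.2, -0.3, 0.3]
opening: 0.594
grip_force: 0.3
```

```bash
python3 -m inch '[[0,0,0,0,0,-0.5,-0.2],[0,0,0,0,0,-1.5,-0.2],[0,0,0,0,0,-3,-0.2],[0,0,0,0,0,-4,-0.2],[0,0,0,0,0,-4,-0.2],[0,0,0,0,0,-4,-0.2],[0,0,0,0,0,0,-0.2]]'; python3 - <<'E'
from h import *
p=cam("wrist"); W=cloud(p); save(p,"pics/w3.png")
r=env.trace(p,"spare_eight")
for q in r[:3]:
    m=q["mask"]&(p["depth"]>0); Q=W[m]; print(q["score"],np.median(Q,0).round(1),Q.min(0).round(),Q.max(0).round(),np.linalg.svd(Q-Q.mean(0),full_matrices=False)[2][2].round(3))
E
```

```text
t: 20.45
eef_pos: [422.2, 126.0, 168.7]
tcp_rot: [3.14, -0.563, 0.964]
ft_force: [0.4, 0.3, -0.5]
opening: 0.6
grip_force: 0.0
0.62 [476.7 208.4  27.5] [447. 172.  14.] [516. 252.  30.] [ 0.007 -0.005  1.   ]
```

View pics/w3.png

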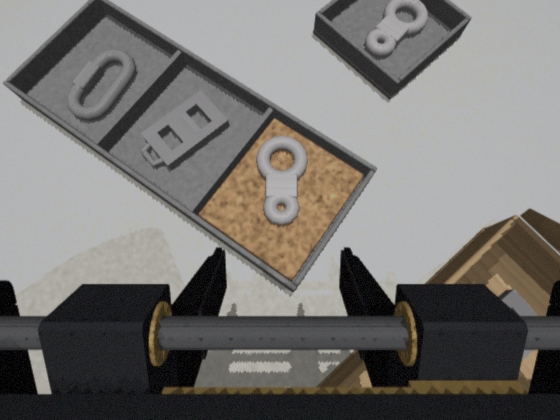

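The spare lies flat and released on the cork at (282,185), well inside its place, and the neighbours are undisturbed. Now the lid.

```bash
python3 - <<'E'
from h import *
Rg=Rt(0,5.7)
delta([578,-333,350],Rg,Pc=np.array([422.2,126,350]))
th=np.linspace(1,0,13); C=np.stack([130-230*np.cos(th)+10*np.sin(th)+10,55+230*np.sin(th)+10*np.cos(th)],1)
print(C[0],C[-1]); d=np.diff(C,axis=0)/10; print([[round(a,2),round(-b,2)] for a,b in d])
E
```

```text
turn [-0.244 -0.525  0.841] 58.5 shift cm (cur tool axes) [-24.36  38.97 -15.4 ] (goal axes) [10.94 47.22  0.  ]
[ 24.1451795  253.94134956] [-90.  65.]
[[np.float64(-1.62), np.float64(1.03)], [np.float64(-1.52), np.float64(1.16)], [np.float64(-1.42), np.float64(1.29)], [np.float64(-1.31), np.float64(1.4)], [np.float64(-1.19), np.float64(1.51)], [np.float64(-1.06), np.float64(1.6)], [np.float64(-0.92), np.float64(1.68)], [np.float64(-0.78), np.float64(1.75)], [np.float64(-0.63), np.float64(1.81)], [np.float64(-0.48), np.float64(1.86)], [np.float64(-0.32), np.float64(1.89)], [np.float64(-0.16), np.float64(1.91)]]
```

```bash
python3 -m inch '[[0,0,0,2.4,0,-3.8,1],[0,0,0,2.4,0,-3.8,1],[0,0,0,2.4,0,-3.8,1],[0,0,0,2.4,0,-3.8,1],[0,0,0,0,0,0,1]]'
```

```text
t: 21.18
eef_pos: [423.7, 127.7, 348.1]
tcp_rot: [3.141, -0.564, 0.966]
ft_force: [-0.7, -0.2, -1.0]
opening: 0.133
grip_force: 0.0
```

```bash
python3 -m inch '[[-0.0407,-0.0875,0.1402,0,0,0,1],[-0.0407,-0.0875,0.1402,0,0,0,1],[-0.0407,-0.0875,0.1402,0,0,0,1],[-0.0407,-0.0875,0.1402,0,0,0,1],[-0.0407,-0.0875,0.1402,0,0,0,1],[-0.0407,-0.0875,0.1402,0,0,0,1],[0,0,0,1.09,4.72,0,1],[0,0,0,1.09,4.72,0,1],[0,0,0,1.09,4.72,0,1],[0,0,0,1.09,4.72,0,1],[0,0,0,1.09,4.72,0,1],[0,0,0,1.09,4.72,0,1],[0,0,0,1.09,4.72,0,1],[0,0,0,1.09,4.72,0,1],[0,0,0,1.09,4.72,0,1],[0,0,0,1.09,4.72,0,1],[0,0,0,0,0,0,1],[0,0,0,0,0,0,1]]'; python3 - <<'E'
from h import *
print(env.state()["joints"].round(2)); delta([578,-333,270],Rt(0,5.7))
p=cam("scene"); save(p,"pics/sc3.png")
E
```

```text
t: 23.42
eef_pos: [584.5, -328.6, 342.2]
tcp_rot: [-3.133, -0.004, 0.115]
ft_force: [-0.2, 0.4, -0.4]
opening: 0.003
grip_force: 0.0
[-0.61  0.47  1.25  0.01  1.42  0.84]
turn [-0.008 -0.004  0.016] 1.0 shift cm (cur tool axes) [-0.73  0.42  7.21] (goal axes) [-0.69  0.38  7.22]
```

View pics/sc3.png

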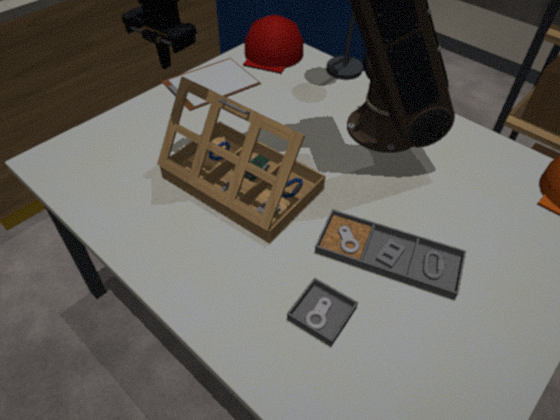

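The scene shows the lid open with its slats clear, the gripper behind the -y slat at (165,60), and the eight in the set tray at (348,240). I'll come down onto the lid.

```bash
python3 -m inch '[[0,0,0.016,-0.23,0.13,2.4,1],[0,0,0,-0.23,0.13,2.4,1],[0,0,0,-0.23,0.13,2.4,1],[0,0,0,-0.8,0,0.5,1],[0,0,0,-0.8,0,0.5,1],[0,0,0,-0.8,0,0.5,1],[0,0,0,-1,0,0.6,1],[0,0,0,0,0,0,1]]'
```

```text
t: 24.48
eef_pos: [543.7, -337.1, 251.6]
tcp_rot: [-3.137, -0.006, 0.097]
ft_force: [-0.4, 0.0, 0.0]
opening: 0.005
grip_force: 0.0
```

```bash
python3 -m inch '[[0,0,0,-1.52,0,1.16,1],[0,0,0,-1.42,0,1.29,1],[0,0,0,-1.31,0,1.4,1]]'; python3 - <<'E'
from h import *
c0=np.array([511,-152.3]);ex=np.array([np.cos(.099),np.sin(.099)]); ey=np.array([-ex[1],ex[0]])
for n in("scene","side"):
    p=cam(n);W=cloud(p)[p["depth"]>0]; lx=(W[:,:2]-c0)@ex; ly=(W[:,:2]-c0)@ey; z=W[:,2]
    m=((abs(ly-187)<15))&(z>90)&(z<300)&(lx>-90)&(lx<130); print(n,m.sum(),np.percentile(np.arctan2(z[m]-55,130-lx[m]),[5,25,50,75,95]).round(3))
E
```

```text
t: 24.85
eef_pos: [502.3, -341.3, 213.2]
tcp_rot: [-3.138, -0.007, 0.098]
ft_force: [0.3, 0.2, 2.6]
opening: 0.008
grip_force: 1.4
scene 1007 [0.738 0.758 0.775 0.81  0.898]
side 439 [0.716 0.745 0.756 0.786 0.874]
```

```bash
python3 -m inch '[[0,0,0,-1.31,0,1.4,1],[0,0,0,-1.19,0,1.51,1],[0,0,0,-1.06,0,1.6,1],[0,0,0,-0.92,0,1.68,1],[0,0,0,-0.78,0,1.75,1],[0,0,0,-0.63,0,1.81,1],[0,0,0,-0.48,0,1.86,1],[0,0,0,-0.2,0,1.4,1],[0,0,0,0,0,0,1]]'
```

```text
t: 26.08
eef_pos: [437.7, -346.4, 81.7]
tcp_rot: [-3.136, -0.005, 0.098]
ft_force: [0.8, 0.5, -0.5]
opening: 0.004
grip_force: 0.0
```

```bash
python3 -m inch '[[0,0,0,0,0,0.8,1],[0,0,0,0,0,0.4,1],[0,0,0,0,0,0.2,1]]'
```

```text
t: 26.45
eef_pos: [437.9, -346.6, 68.3]
tcp_rot: [-3.137, -0.006, 0.098]
ft_force: [-0.9, -0.9, 1.2]
opening: 0.005
grip_force: 0.9
```

```bash
python3 -m inch '[[0,0,0,0,0,0.2,1],[0,0,0,0,0,0.1,1],[0,0,0,0,0,0,1]]'
```

```text
t: 26.82
eef_pos: [437.8, -346.5, 65.4]
tcp_rot: [-3.137, -0.006, 0.098]
ft_force: [-1.4, -1.0, 1.2]
opening: 0.004
grip_force: 0.5
```

```bash
python3 -m inch '[[0,0,0,0,0,0.1,1],[0,0,0,0,0,0,1]]'
```

```text
t: 27.08
eef_pos: [437.8, -346.5, 65.2]
tcp_rot: [-3.137, -0.006, 0.098]
ft_force: [-3.4, 1.2, 12.3]
opening: 0.004
grip_force: 6.1
```

```bash
python3 -m inch '[[0,0,0,0,0,-1,1],[0,0,0,0,0,-4,1],[0,0,0,0,0,-5,1],[0,0,0,0,0,-5,1],[0,0,0,0,0,-5,1],[0,0,0,0,0,0,1]]'; python3 - <<'E'
from h import *
c0=np.array([511,-152.3]);ex=np.array([np.cos(.099),np.sin(.099)]); ey=np.array([-ex[1],ex[0]])
for n in("scene","side"):
    p=cam(n);W=cloud(p)[p["depth"]>0]; lx=(W[:,:2]-c0)@ex; ly=(W[:,:2]-c0)@ey; z=W[:,2]
    for s in(187,67,-67):
        m=(abs(ly-s)<11)&(z>58)&(z<90)&(abs(lx)<122)
        if m.sum()>30: print(n,s,m.sum(),"slope",np.polyfit(lx[m],z[m],1).round(3))
    for t in ["spare_eight","used_plate","used_link","used_eight"]:
        print(t,[(round(r["score"],2),w(p,r["centre"]).round().tolist()) for r in env.find_in(p,t)[:2]])
E
```

```text
t: 27.82
eef_pos: [437.5, -348.2, 268.2]
tcp_rot: [3.141, -0.01, 0.098]
ft_force: [0.8, -0.1, -0.4]
opening: 0.004
grip_force: 0.0
scene 187 539 slope [-1.0000e-03  6.6087e+01]
scene 67 475 slope [-0.    66.063]
scene -67 422 slope [2.0000e-03 6.6078e+01]
spare_eight [(0.56, [482.0, 214.0, 29.0])]
used_plate [(0.91, [434.0, 315.0, 18.0])]
used_link [(0.71, [391.0, 413.0, 16.0])]
used_eight [(0.97, [696.0, 287.0, 21.0])]
side 187 836 slope [-1.0000e-03  6.5741e+01]
side 67 1000 slope [ 0.    65.643]
side -67 1080 slope [-0.    65.494]
spare_eight [(0.6, [480.0, 208.0, 31.0])]
used_plate [(0.78, [430.0, 314.0, 21.0])]
used_link [(0.63, [382.0, 412.0, 17.0])]
used_eight [(0.76, [692.0, 288.0, 20.0]), (0.3, [575.0, -151.0, 16.0])]
```

The lid is shut (slope within about 0.002 rad), the spare is in place, the old set is unmoved, and the robot is clear.

```bash
python3 -c "
from cell import env
print(env.job_done())"
```

```text
the job is handed in; nothing more can be done
None
```

The spare figure-eight lies flat and about centred on the cork, the lid is shut, the old set is unmoved, and the job is handed in at about 28 s with no verdict returned; while opening the lid to its stay I pressed it to just under the 120 N wrist limit.

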